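# Stand the bench stone on end to dry

### The arm

A 6-joint arm with a two-finger parallel gripper is mounted at the origin on a cart in front of the work surface, level with it; the furniture and walls round the work are solid. World frame = base frame: x ahead of the robot, y to its left, z up, the work surface at z = 0. Lengths are in m, angles in degrees, forces in N, time in s.
With the tool pointing down it reaches from about 0.375 to 0.9 m from the base axis. Payload 3.1 kg.
Tool frame: the origin (TCP) lies at the very end of the fingers, on their centre line; the grasp point (between the pads) lies 19 mm behind it; z points along the fingers, y is the line along which they close (so a half turn about z gives the same grasp; the last joint's range is limited). The gripper opens to 87 mm and grips with 3 to 60 N. Pads are 19 mm wide; open, the fingers measure 117 mm over their backs; the gripper's body (75 mm by 190 mm) begins 51 mm behind the grasp point.
Start: joints at [-74.227, 30.224, 82.088, -0, 67.689, -10.227], TCP at [0.274, -0.562, 0.223] pointing down, gripper open.
Joint ranges: [-176.69, 176.69], [-43.24, 126.21], [12.49, 139.97], [-82, 262], [0, 151.66], [-163.58, 163.58]. Speed limits (degrees/s): [159.86, 159.86, 180, 180, 180, 180].

### API

Orientations are given as a 3x3 rotation matrix whose columns are the frame's x, y, z axes.
In Python, from rig import bot, imaging gives the robot as it stands.
- The arm moves only by the tool drive_tool, never from a script. Its argument "deltas" is text: rows parted by semicolons, each of 5 numbers parted by spaces: the finger opening in mm, from 0 to 87, then the shift along the world's x, y, z in mm, then the turn about the world's z in rad. In form: jaw dx dy dz twist; .... A call has 1 to 12 rows; each row is the pose to reach, as a shift and turn from the pose commanded when the call began; what a row does not reach only later rows make up. A row lasts 1/10 s, in which the tool goes at most 50 mm and 8.59 degrees, less where a joint would pass 70% of its speed; a pose out of reach is approached as far as the arm can. A call with a gripper value outside its range is refused whole. The fingers move at their own pace and stop on an object; the grip force is fixed at half the most. Time passes only in rows, so rows that repeat a pose let the fingers close. It gives the time, the measured TCP pose, the force, the opening and the grip force at its end, in the units of the state.
- bot.read_state(): the state, without advancing time (a new reading comes with each control period).
- imaging.capture(name): name is "scene" or "top"; returns the picture (384x512x3 uint8, red, green, blue); there is no depth.
- imaging.camera_model(name): a dict with "fx", "fy", "cx", "cy" (pixels), "dist" ([k1, k2, p1, p2, k3] as OpenCV has them; the pictures are not rectified), "T" (4x4, takes a point from camera to world coordinates). Camera axes: x right, y down, z forward; pixel columns grow to the right and rows downward; lengths in m; the calibration is good to about 2 mm. A picture is of the moment at which its call begins. camera_model takes no time and is no camera call.
- bot.hand_in(): hands the job in; it is judged then, once.
The state is a dict: "time_s": time; "joint_positions": joint angles; "qvel": joint speeds; "tau": joint torques, N m; "position": TCP position; "tcp_rot": TCP orientation; "force": force on the tool from outside, world axes, zero at the start; "moment": the same for the moment, N m; "opening": opening from 0.0 (shut) to 1.0 (fully open); "grasp_force": force on a finger pad.
Only numpy, scipy, OpenCV 4.12 (cv2) and the standard library are available. Lean on these libraries where they do the work, as an engineer would, in place of code of your own. Each camera call takes 0.05 s, during which the arm holds its last target. There are 200 camera calls.

### The job

The grey and terracotta sharpening stone has been rinsed and lies flat on the bench. Stand it upright on one of its narrow ends in the drip tray, standing freely so that air gets round it. It must not touch the white and blue stone that is already drying there; leave that stone standing where it is and do not knock the oil jar.

Things in the scene. Friction and masses are not known exactly. Their poses are not given: they have to be found in the camera images.
- stone_center (a point): Centre of the sharpening stone to be stood up: a plain block 95 x 52 x 30 mm, about 0.28 kg, dark grey with a 10 mm terracotta layer on one broad face. Its x axis runs along the 95 mm length, y along the 52 mm width, z through the 30 mm thickness (towards the terracotta face). It starts flat on the white paper mat or the brown cork mat (both with their top at z = 2.4 mm), terracotta up, its length pointing roughly away from the robot. Either 52 x 30 mm end may be the foot.
- tray: Fixed aluminium drip tray with a flat dark rubber liner (slightly soft); outside 130 mm along its x, 220 mm along its y. Origin at the centre of its underside. Floor 4 mm above the underside, rim 4 mm thick and 9 mm above the underside. It stands on the thin mats that cover the bench, whose top is at z = 2.4 mm. x points roughly away from the robot. The +y part is taken by the white and blue stone, the -y part is empty.
- blue_stone_center (a point): Centre of the second stone, white with a blue layer, 95 x 52 x 30 mm, already standing loose on its narrow end in the +y part of the tray. z is its 95 mm length (upright); x is its 30 mm thickness, about along the tray's y.
- oil_jar_center (a point): Point on the axis of the glass jar of green oil (74 mm across, 118 mm tall), 35 mm above its foot; it stands loose beyond the work. z is its axis. Also tall round the work: a pliers rack on the right (beyond y = -0.12 m), the desk side farther right, and an open wooden tool box behind (beyond x = 0.63 m, y -0.03 to 0.17 m).
There are look-alikes about, which are no part of the job. What is shaped like the part that bears blue_stone_center but pink is not meant.

How it is judged (in metres and radians):
At the end, for the whole second after the job is handed in: The grey and terracotta stone stands on a narrow end (its length within 0.1 rad of vertical) on the tray's floor inside the rim, released, at rest and not touching the other stone; the white and blue stone is still upright (0.1 rad) within 20 mm of where it stood ((angle between stone_center's own x axis and vertical below 0.1 rad or angle between stone_center's own x axis and vertical above 3.0416 rad) and x of stone_center in the frame of tray between -0.056 and 0.056 m and y of stone_center in the frame of tray between -0.101 and 0.101 m and z of stone_center in the frame of tray between 0.0475 and 0.0555 m and contact force between stone and blue_stone below 0.05 N and linear speed of stone below 0.03 m/s and angular speed of stone below 0.3 rad/s and contact force between stone and the fingers below 0.05 N and angle between blue_stone_center's own z axis and vertical below 0.1 rad and distance of blue_stone_center from where it was at the start of the episode below 0.02 m).
It fails at once if the white and blue stone is knocked over (angle between blue_stone_center's own z axis and vertical above 0.4 rad).
It fails at once if the oil jar is tipped or knocked more than 30 mm away (angle between oil_jar_center's own z axis and vertical above 0.3 rad or distance of oil_jar_center from where it was at the start of the episode above 0.03 m).
It also fails if it takes over 45 s, if anything falls off the work surface, if the arm or the gripper's body presses on something with over 40 N, if the wrist force passes 120 N, or if a joint passes its speed limit or range.

## Working session

There is one attempt and no reset: what is moved stays moved. The work goes in short steps, Python scripts to look and compute and a tool call to move; the robot and the scene stay as the last step left them, time stands still between calls to the robot, and variables do not carry over. Pictures are saved under pics/ and viewed, at most 12 in all, crops included, and the job is handed in when it is done.

Besides the shell and the picture viewer there is one more tool, called as a command line: name --argument value ..., lists and objects as JSON in quotes. drive_tool: Moves the arm, as the interface text tells. Its arguments: {"type":"object","properties":{"deltas":{"type":"string"}},"required":["deltas"]}

```bash
mkdir -p pics; python3 - <<'E'
from rig import bot, imaging
import cv2, numpy as np
for n in("scene","top"):
    im=imaging.capture(n); cv2.imwrite(f"pics/{n}0.png",cv2.resize(im[:,:,::-1],None,fx=1.5,fy=1.5,interpolation=cv2.INTER_CUBIC))
    m=imaging.camera_model(n); print(n,m["fx"],m["fy"],m["cx"],m["cy"],m["dist"]); print(np.round(m["T"],3))
s=bot.read_state(); print(s["time_s"],s["position"],s["tcp_rot"],s["opening"])
E
```

```text
scene 494.71322657152547 494.71322657152547 248.4684028338341 196.97159147016916 [-0.07998796  0.          0.          0.          0.        ]
[[-0.627 -0.396  0.671 -0.106]
 [-0.779  0.334 -0.531  0.796]
 [-0.014 -0.855 -0.518  0.637]
 [ 0.     0.     0.     1.   ]]
top 436.67005952735576 436.67005952735576 250.1893989772956 192.8175425113916 [-0.16536326  0.          0.          0.          0.        ]
[[-0.013 -0.982  0.186  0.444]
 [-1.     0.008 -0.03   0.242]
 [ 0.028 -0.187 -0.982  0.884]
 [ 0.     0.     0.     1.   ]]
0.1 [ 0.27381398 -0.56108262  0.2216685 ] [[ 8.98771228e-01  4.38417538e-01 -5.84494812e-04]
 [ 4.38417825e-01 -8.98769309e-01  1.88125523e-03]
 [ 2.99449287e-04 -1.94707102e-03 -9.99998060e-01]] 1.0001665145240977
```

View pics/scene0.png

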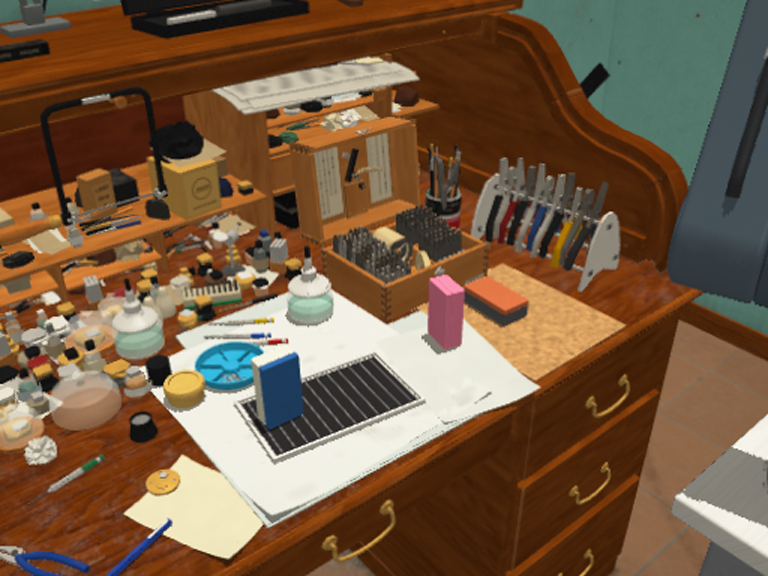

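View pics/top0.png

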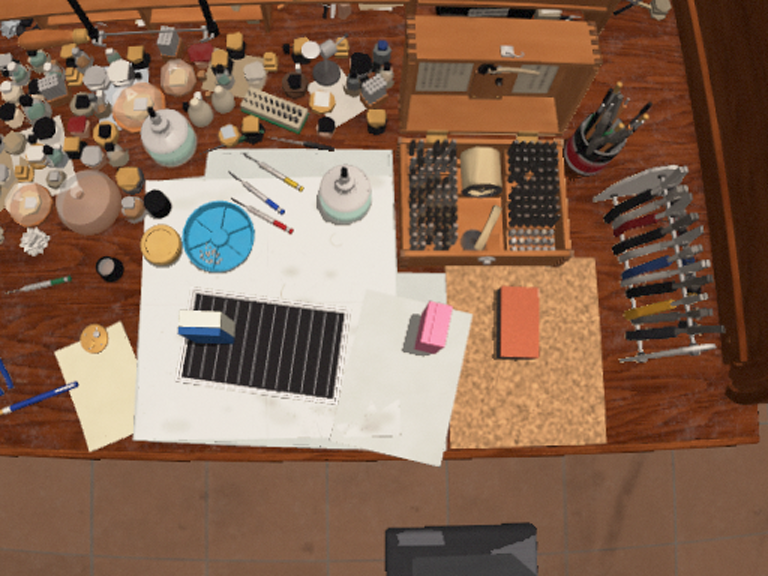

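The scene shows these candidates (top view, 1.5x pixels): the orange-topped grey stone on the cork at (519,322), the pink upright look-alike at (434,327), and the blue/white upright stone in the tray at (207,325). The first is my target. The oil jar is at (344,193), the pliers rack on the right starts at x≈600, and the tray's free part is on the right at about (300,350).

```bash
cat > h.py <<'E'
import cv2, numpy as np
from rig import bot, imaging
def ray(n,px):
    m=imaging.camera_model(n);K=np.array([[m["fx"],0,m["cx"]],[0,m["fy"],m["cy"]],[0,0,1]])
    u=cv2.undistortPoints(np.float32(px).reshape(-1,1,2),K,np.array(m["dist"]))[:,0]
    T=np.array(m["T"]);d=np.c_[u,np.ones(len(u))]@T[:3,:3].T
    return T[:3,3],d
def onz(n,px,z):
    o,d=ray(n,px);return o+d*((z-o[2])/d[:,2])[:,None]
def proj(n,P):
    m=imaging.camera_model(n);K=np.array([[m["fx"],0,m["cx"]],[0,m["fy"],m["cy"]],[0,0,1]])
    W=np.linalg.inv(np.array(m["T"]));return cv2.projectPoints(np.float32(P).reshape(-1,1,3),cv2.Rodrigues(W[:3,:3])[0],W[:3,3],K,np.array(m["dist"]))[0][:,0]
def blob(im,lo,hi,box):
    h=cv2.cvtColor(im,cv2.COLOR_RGB2HSV);k=cv2.inRange(h,lo,hi);b=np.zeros_like(k);x0,y0,x1,y1=box;b[y0:y1,x0:x1]=k[y0:y1,x0:x1]
    n,l,s,c=cv2.connectedComponentsWithStats(b);i=1+np.argmax(s[1:,4]);return np.float32(np.argwhere(l==i)[:,::-1]),s[i]
E
python3 - <<'E'
from h import *
im=imaging.capture("top")
p,s=blob(im,(2,150,130),(12,255,255),(325,180,370,250));print("red",s)
r=cv2.minAreaRect(np.float32(onz("top",p,.0324)[:,:2]*1000));print(r)
p,s=blob(im,(150,60,120),(175,255,255),(270,190,310,245));print("pink",s, im[205,290])
r=cv2.minAreaRect(np.float32(onz("top",p,.0974)[:,:2]*1000));print("pink@top",r, onz("top",[(436/1.5,350/1.5)],.0024))
tr=np.array([(192,291),(345,311),(332,401),(180,383)])/1.5
print("tray",onz("top",tr,.0114)*1000)
bl=np.array([(180,311),(222,311),(234,330),(190,330)])/1.5
print("blue top", onz("top",bl,.1014)*1000)
print("rack",onz("top",np.array([(600,190),(620,355),(720,350),(690,170)])/1.5,.07)*1000)
print("jar",onz("top",[(344/1.5,215/1.5)],.0)*1000)
c=cv2.resize(im[175:280,110:420,::-1],None,fx=2.55,fy=2.55,interpolation=cv2.INTER_CUBIC);cv2.imwrite("pics/c1.png",c)
E
```

```text
red [ 334  191   26   48 1169]
((561.1014404296875, 24.4476261138916), (51.1094970703125, 94.70236206054688), 87.31542205810547)
pink [280 201  21  34 483] [239 140 165]
pink@top ((547.0350952148438, 147.86849975585938), (32.691959381103516, 59.58669662475586), 76.9328842163086) [[0.52721257 0.13428672 0.0024    ]]
tray [[609.29677888 465.51707113  11.4       ]
 [580.32358354 256.85029008  11.4       ]
 [460.34249574 274.68635762  11.4       ]
 [484.57893589 477.79800952  11.4       ]]
blue top [[567.62061805 456.42724679 101.4       ]
 [567.33482144 404.54366714 101.4       ]
 [544.08040499 389.29153    101.4       ]
 [544.29840363 443.17698083 101.4       ]]
rack [[ 732.71959135  -87.71868684   70.        ]
 [ 510.13432411  -96.58831576   70.        ]
 [ 512.87958496 -240.51390271   70.        ]
 [ 765.20815763 -225.39779122   70.        ]]
jar [[718.52802357 257.94498989   0.        ]]
```

View pics/c1.png

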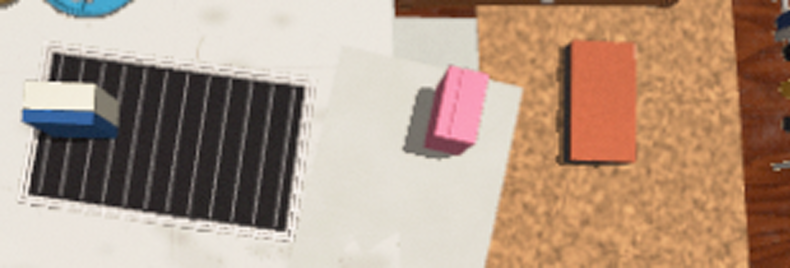

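The crop confirms it: the terracotta stone lies flat at crop (602,102). Its measured top is 51 x 95 mm, centre (561, 24) mm, yaw −2.7°. The pink stone stands clear to its left and the tray's right half is free. I'm moving over the stone's near end.

drive_tool --deltas "87 106 311 0 -0.5;87 106 311 0 -0.5;87 106 311 0 -0.5;87 106 311 0 -0.5;87 106 311 0 -0.5;87 106 311 0 -0.5;87 106 311 0 -0.5;87 146 585 0 -0.5;87 146 585 0 -0.5;87 146 585 0 -0.5;87 146 585 0 -0.5;87 146 585 0 -0.5"

```text
time_s: 1.35
position: [0.416, -0.0014, 0.2226]
tcp_rot: [[0.999, -0.047, 0.0], [-0.047, -0.999, -0.0], [0.0, 0.0, -1.0]]
force: [1.3, -0.6, -0.0]
opening: 1.005
grasp_force: 0.0
```

drive_tool --deltas "87 106 1 0 -0.5e-3;87 106 1 0 0;87 106 1 0 0;87 106 1 -100 0;87 106 1 -100 0;87 106 1 -170 0;87 106 1 -170 0;87 106 1 -170 0;87 106 1 -170 0"

```text
time_s: 2.25
position: [0.5221, -0.0025, 0.0527]
tcp_rot: [[0.999, -0.046, -0.0], [-0.046, -0.999, 0.0], [-0.0, -0.0, -1.0]]
force: [0.2, 0.1, 0.2]
opening: 1.0
grasp_force: 0.0
```

```bash
python3 - <<'E'
from h import *
print(bot.read_state()["position"])
a=imaging.capture("top")[170:270,250:420,::-1];b=imaging.capture("scene")[150:280,250:420,::-1]
a=cv2.resize(a,(510,300),interpolation=2);b=cv2.resize(b,(392,300),interpolation=2)
cv2.imwrite("pics/c2.png",cv2.resize(np.hstack([a,b]),(790,263)))
E
```

```text
[ 0.5220919  -0.00249194  0.05267865]
```

View pics/c2.png

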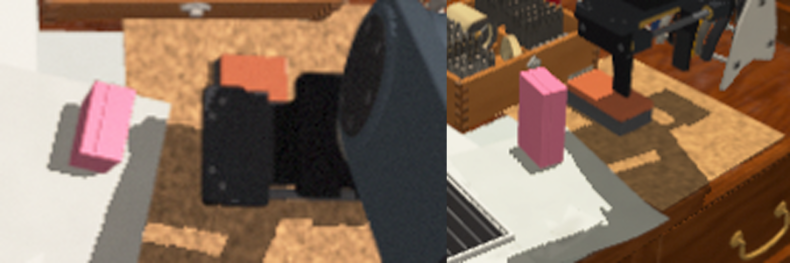

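The finger is over the stone's near part but about 28 mm too far right, because the last call was cut short. I'll correct that, descend and grip.

drive_tool --deltas "87 4 28.5 0 0;87 4 28.5 0 0;87 4 28.5 -25 0;87 4 28.5 -40 0;87 4 28.5 -48 0;87 4 28.5 -48 0;45 4 28.5 -48 0;45 4 28.5 -48 0;45 4 28.5 -48 0;45 4 28.5 -48 0;45 4 28.5 -48 0;45 4 28.5 -48 0"

```text
time_s: 3.55
position: [0.5262, 0.0262, 0.0048]
tcp_rot: [[0.999, -0.046, 0.0], [-0.046, -0.999, 0.0], [0.0, -0.0, -1.0]]
force: [-0.8, -0.0, 1.7]
opening: 0.595
grasp_force: 30.0
```

Gripped: the opening of 0.595 × 87 is about 52 mm, which matches the width. I'm lifting.

drive_tool --deltas "45 0 0 40 0;45 0 0 80 0;45 0 0 120 0;45 0 0 160 0;45 0 0 195 0;45 0 0 195 0;45 0 0 195 0"

```text
time_s: 4.25
position: [0.5253, 0.0263, 0.1993]
tcp_rot: [[0.999, -0.046, -0.001], [-0.046, -0.999, 0.0], [-0.001, -0.0, -1.0]]
force: [0.7, -0.1, -4.3]
opening: 0.594
grasp_force: 30.0
```

```bash
python3 - <<'E'
from h import *
s=bot.read_state();print(s["position"],s["force"],s["moment"])
b=imaging.capture("scene")[60:280,230:460,::-1]
cv2.imwrite("pics/c3.png",cv2.resize(b,None,fx=2.4,fy=2.4))
E
```

```text
[0.52534809 0.02632162 0.19932966] [ 0.71253114 -0.1282683  -4.34735562] [ 0.03863597  0.21381672 -0.01232285]
```

View pics/c3.png

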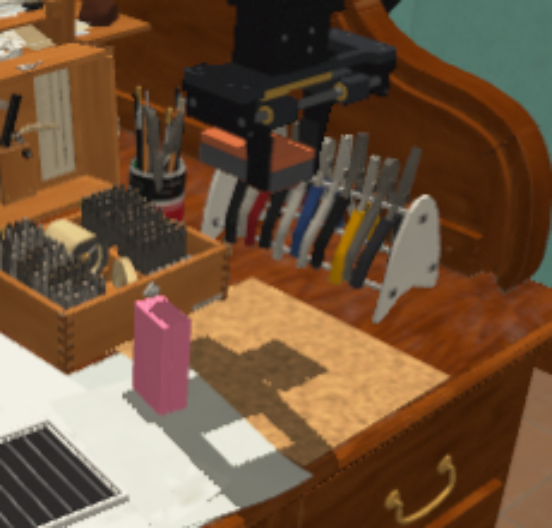

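It's held horizontally and clear of everything. I'll carry it over the tray's free part, then ease the grip so that gravity swings the far end down.

drive_tool --deltas "45 0 50 0 0;45 0 100 0 0;45 0 150 0 0;45 0 200 0 0;45 0 250 0 0;45 0 284 0 0;45 0 284 0 0;45 0 284 -40 0;45 0 284 -80 0;45 0 284 -112 0;45 0 284 -112 0;51 0 284 -112 0"

```text
time_s: 5.5
position: [0.525, 0.3091, 0.0858]
tcp_rot: [[0.999, -0.047, -0.004], [-0.047, -0.999, -0.002], [-0.004, 0.002, -1.0]]
force: [-0.9, 0.3, -3.0]
opening: 0.594
grasp_force: 30.0
```

drive_tool --deltas "51.4 0 0 0 0;51.4 0 0 0 0"

```text
time_s: 5.7
position: [0.5276, 0.3105, 0.0895]
tcp_rot: [[0.999, -0.046, 0.004], [-0.046, -0.999, 0.001], [0.004, -0.001, -1.0]]
force: [-0.3, 0.7, -2.8]
opening: 0.593
grasp_force: 19.6
```

The grip force follows the commanded opening near contact, so I can ease it off gradually.

drive_tool --deltas "51.6 0 0 0 0;51.6 0 0 0 0"

```text
time_s: 5.9
position: [0.5267, 0.3104, 0.0888]
tcp_rot: [[0.999, -0.046, 0.002], [-0.046, -0.999, 0.001], [0.002, -0.001, -1.0]]
force: [-0.4, -0.3, -3.3]
opening: 0.596
grasp_force: 13.1
```

```bash
python3 - <<'E'
from h import *
s=bot.read_state();print(s["position"],s["moment"],s["opening"]*87)
E
```

```text
[0.52668868 0.31039371 0.08878951] [-0.00525564  0.18824393  0.01108826] 51.86852504895625
```

drive_tool --deltas "51.7 0 0 0 0;51.7 0 0 0 0;51.7 0 0 0 0"

```text
time_s: 6.2
position: [0.5262, 0.3102, 0.0877]
tcp_rot: [[0.999, -0.046, 0.0], [-0.046, -0.999, 0.0], [0.0, -0.0, -1.0]]
force: [-0.1, 1.3, -3.3]
opening: 0.6
grasp_force: 9.8
```

```bash
python3 - <<'E'
from h import *
s=bot.read_state();print(s["position"],s["moment"],s["force"],s["opening"]*87)
b=imaging.capture("scene")[130:330,130:330,::-1]
cv2.imwrite("pics/c4.png",cv2.resize(b,None,fx=2.5,fy=2.5))
E
```

```text
[0.52617278 0.31020905 0.08766675] [0.00248336 0.13117358 0.02422493] [-0.13289529  1.32723584 -3.32447794] 52.21993595099645
```

View pics/c4.png

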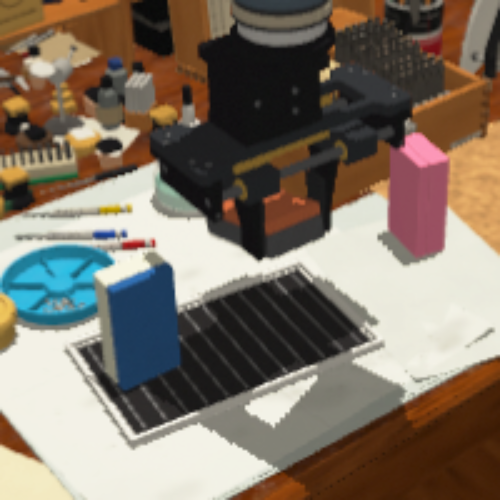

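The stone is still about level above the tray's free half, with the blue stone well clear. I'll ease it further.

drive_tool --deltas "51.8 0 0 0 0;51.8 0 0 0 0;51.8 0 0 0 0;51.8 0 0 0 0"

```text
time_s: 6.65
position: [0.5261, 0.3102, 0.0875]
tcp_rot: [[0.999, -0.046, 0.0], [-0.046, -0.999, -0.0], [0.0, -0.0, -1.0]]
force: [-0.4, -0.6, -2.5]
opening: 0.59
grasp_force: 6.5
```

```bash
python3 - <<'E'
from h import *
s=bot.read_state();print(s["position"],s["moment"],s["force"],s["opening"]*87)
E
```

```text
[0.52614744 0.310185   0.08748816] [-0.02008711  0.02626618 -0.01404146] [-0.38917048 -0.59441221 -2.4982325 ] 51.36165006889585
```

The moment fell to nearly zero, so it has swung down. I'll look again.

```bash
python3 - <<'E'
from h import *
b=imaging.capture("scene")[130:330,130:330,::-1];s=bot.read_state();print(s["moment"],s["grasp_force"])
cv2.imwrite("pics/c5.png",cv2.resize(b,None,fx=2.9,fy=2.9))
E
```

```text
[ 0.03206558  0.10105422 -0.06741144] 6.4907416616915725
```

View pics/c5.png

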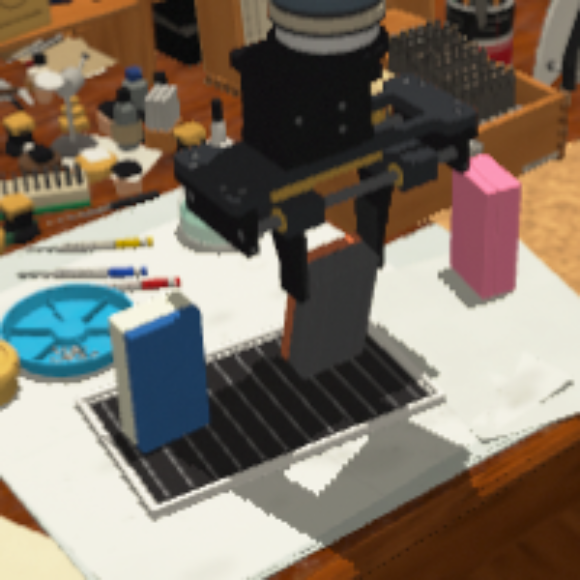

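It now hangs about 20° short of vertical, foot at (315,365) towards the far side, above the tray. I'll ease slightly more, then set the foot down and square it by drawing the top forward.

drive_tool --deltas "51.86 0 0 0 0;51.86 0 0 0 0;51.86 0 0 0 0;51.86 0 0 0 0;51.4 0 0 0 0;51.4 0 0 0 0"

```text
time_s: 7.3
position: [0.5261, 0.3102, 0.0875]
tcp_rot: [[0.999, -0.046, -0.0], [-0.046, -0.999, 0.0], [-0.0, -0.0, -1.0]]
force: [0.1, 0.1, -2.8]
opening: 0.595
grasp_force: 19.5
```

```bash
python3 - <<'E'
from h import *
b=imaging.capture("scene")[170:270,180:280,::-1];a=imaging.capture("top")[170:270,130:230,::-1];s=bot.read_state();print(s["position"],s["force"],s["moment"],s["grasp_force"])
cv2.imwrite("pics/c6.png",cv2.resize(np.hstack([b,a]),None,fx=4,fy=4,interpolation=2))
E
```

```text
[0.52611315 0.31017465 0.0875495 ] [ 0.47635639  0.13540388 -3.92660342] [ 0.02887942 -0.00060997  0.02962402] 19.48199804406613
```

View pics/c6.png

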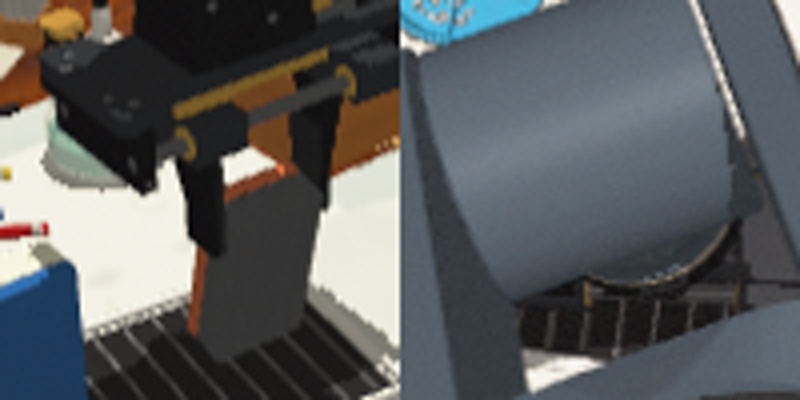

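It hangs closer to vertical now. I'll fit the tilt from the dark face's corners at about (213,360), (303,325), (322,190) and (237,203).

```bash
python3 - <<'E'
from h import *
from scipy.optimize import least_squares
px=np.array([[213,360],[303,325],[322,190],[237,203]])/4+[180,170]
c,s=np.cos(np.radians(-2.7)),np.sin(np.radians(-2.7));X=np.array([c,s,0]);Y=np.array([-s,c,0]);Z=np.array([0,0,1.])
def pts(p):
    C=p[1:];d=np.sin(p[0])*X-np.cos(p[0])*Z;n=-(np.cos(p[0])*X+np.sin(p[0])*Z)  # d: down length; n: dark face normal
    return [C+.0475*a*d+.026*b*Y+.015*n for a,b in((1,1),(1,-1),(-1,-1),(-1,1))]
r=least_squares(lambda p:np.r_[(proj("scene",pts(p))-px).ravel(),(p[2]-.310)*2000],[.2,.53,.31,.06])
print(np.degrees(r.x[0]),r.x[1:],r.fun, "lowest",min(q[2] for q in pts(r.x)))
E
```

```text
11.459155902616466 [0.52845421 0.31013878 0.07001375] [ 0.94677734 -0.78771973 -0.68429565 -1.59472656  0.1159668  -1.7832489
 -0.75337219  4.2374115   0.27755394] lowest 0.02048055153564588
```

drive_tool --deltas "51.5 0 0 -6 0;51.5 0 0 -10 0;51.5 0 0 -13 0;51.5 0 0 -13 0"

```text
time_s: 7.8
position: [0.5307, 0.3106, 0.0788]
tcp_rot: [[0.999, -0.045, 0.01], [-0.045, -0.999, 0.002], [0.01, -0.002, -1.0]]
force: [1.1, -3.1, 15.5]
opening: 0.596
grasp_force: 16.5
```

drive_tool --deltas "51.5 0 0 -1 0;51.5 0 0 -2 0;51.5 0 0 -2 0"

```text
time_s: 8.1
position: [0.5317, 0.3106, 0.078]
tcp_rot: [[0.999, -0.045, 0.013], [-0.045, -0.999, 0.002], [0.013, -0.002, -1.0]]
force: [-0.3, -3.5, 20.6]
opening: 0.596
grasp_force: 16.6
```

The foot has touched down (20 N up). I'll relieve the press, soften the grip and draw the top forward.

drive_tool --deltas "51.5 0 0 3 0;51.75 0 0 3 0;51.75 3 0 3 0;51.75 6 0 2.5 0;51.75 9 0 2 0;51.75 9 0 2 0"

```text
time_s: 8.7
position: [0.5374, 0.3102, 0.076]
tcp_rot: [[0.999, -0.046, 0.005], [-0.046, -0.999, 0.001], [0.005, -0.001, -1.0]]
force: [1.0, -2.2, 7.3]
opening: 0.593
grasp_force: 8.3
```

```bash
python3 - <<'E'
from h import *
b=imaging.capture("scene")[170:270,180:280,::-1];s=bot.read_state();print(s["position"],s["force"],s["moment"],s["grasp_force"])
cv2.imwrite("pics/c7.png",cv2.resize(b,None,fx=6,fy=6,interpolation=2))
E
```

```text
[0.53737783 0.31022421 0.07604561] [ 1.75484466 -1.92044308  7.96414235] [-0.36466884 -0.16202836  0.01801202] 8.279666653670574
```

View pics/c7.png

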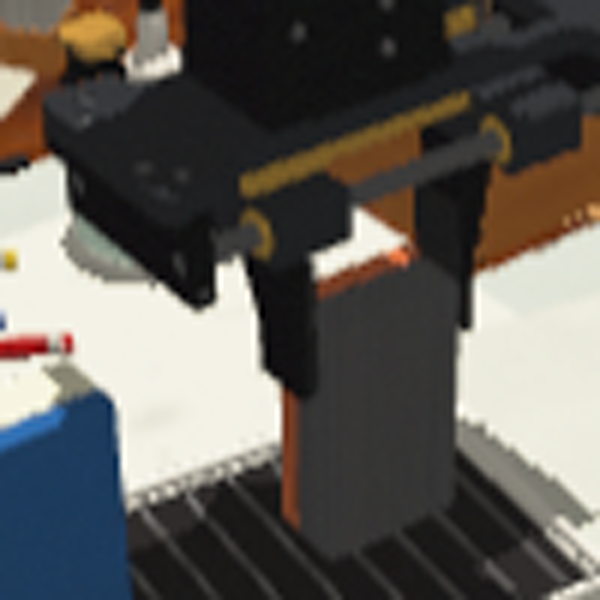

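It is nearly vertical, with the right edge running (458,275) to (452,500). I'll do a last small squaring move with a light press, then open.

drive_tool --deltas "51.8 2 0 -1 0;51.8 2 0 -1 0;51.85 2 0 -1 0;51.9 2 0 0 0;52.1 2 0 0 0;52.3 2 0 0 0;52.7 2 0 0 0;54 2 0 0 0;58 2 0 0 0;66 2 0 0 0;66 2 0 0 0;66 2 0 0 0"

```text
time_s: 9.95
position: [0.5371, 0.3102, 0.0745]
tcp_rot: [[0.999, -0.046, 0.0], [-0.046, -0.999, 0.0], [0.0, -0.0, -1.0]]
force: [0.3, 0.6, 0.5]
opening: 0.749
grasp_force: 0.0
```

```bash
python3 - <<'E'
from h import *
b=imaging.capture("scene")[160:310,140:290,::-1];s=bot.read_state();print(s["position"],s["force"],s["moment"],s["grasp_force"],s["opening"]*87)
cv2.imwrite("pics/c8.png",cv2.resize(b,None,fx=4,fy=4,interpolation=2))
E
```

```text
[0.53711849 0.31015885 0.07456368] [ 0.07573717 -0.72632252  0.46574565] [ 0.02447668  0.06945308 -0.04000626] 0.0 65.49861738824256
```

View pics/c8.png

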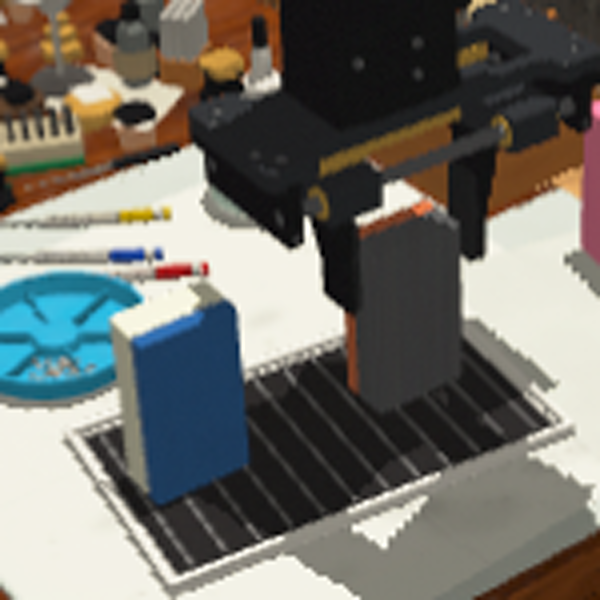

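The stone stands freely, with a gap to both fingers. I'll open a little more and retract straight up.

drive_tool --deltas "76 0 0 0 0;76 0 0 0 0;76 0 0 20 0;76 0 0 60 0;76 0 0 110 0;76 0 0 150 0;76 0 0 150 0;76 0 0 150 0;76 0 0 150 0"

```text
time_s: 10.9
position: [0.5359, 0.3097, 0.223]
tcp_rot: [[0.999, -0.046, -0.003], [-0.046, -0.999, -0.001], [-0.003, 0.001, -1.0]]
force: [-0.1, 0.6, 0.2]
opening: 0.871
grasp_force: 0.0
```

```bash
python3 - <<'E'
from h import *
b=imaging.capture("scene")[160:310,140:290,::-1]
cv2.imwrite("pics/c9.png",cv2.resize(b,None,fx=4,fy=4,interpolation=2))
E
```

```text
(no output)
```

View pics/c9.png

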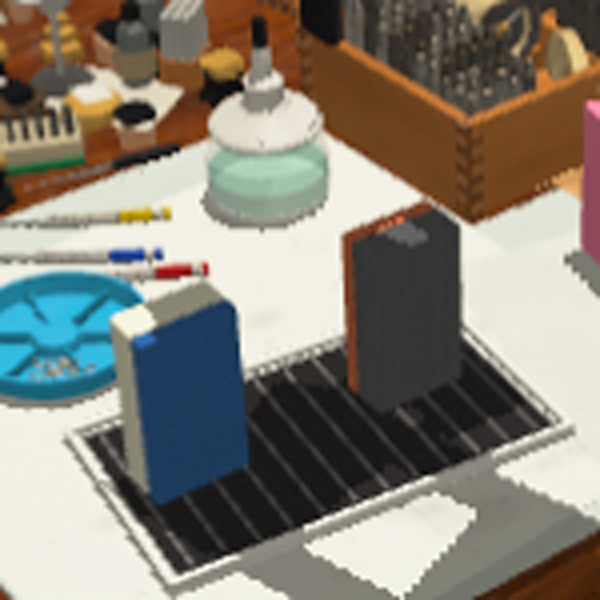

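The grey and terracotta stone stands upright inside the rim at (405,310). It is clear of the blue stone at (185,390), and the oil jar is undisturbed at (265,160). I'm handing in.

```bash
python3 -c "
from rig import bot
print(bot.hand_in())"
```

```text
the job is handed in; nothing more can be done
None
```

I stood the grey and terracotta stone upright and released it in the empty part of the drip tray, clear of the white and blue stone, without disturbing that stone or the oil jar. The job was handed in after about 11 s of robot time; the hand-in gave no verdict.

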